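# Open the child-safe tablet drawer through its rear release hole

## Task

The white child-safe box of dishwasher tablets has no handle: its drawer is held by a hidden spring catch. Take the wooden key, push its dowel through the small round hole in the back of the box until the catch lets go and the drawer springs ajar, then draw the drawer out all the way to its stop and leave it open. Finish with the key lying flat on the worktop clear of the box and drawer, and leave the mug, the spice jar and the white cup where they stand, undisturbed.

Things in the scene. Friction and masses are not known exactly. Their poses are not given: they have to be found in the camera images.
- tablet_box: White box with a pale wooden drawer front, 190 mm deep (x), 140 wide (y), 95 high (z), screwed to the worktop. Origin: centre of its underside. The drawer opens along the box's -x, roughly to the robot's right; +x points out of the back, the face with the release hole, roughly to the left; yaw varies. Walls 6 to 8 mm, top closed.
- release_hole (a point): Centre of the mouth of the round release hole, on the outside of the box's back, 40 mm above the worktop, midway across, with a thin steel eyelet. 20 mm in diameter, level, through an 8 mm wall; runs along the box's x. Axes as the box's: push along -x. The catch's steel push plate, 26 mm wide, hangs inside facing it, 23 mm from the mouth.
- catch (a joint): Turn of the spring catch, rad: 0 at rest (drawer locked), about 0.4 where the drawer is let go, 0.75 at its stop. The dowel tip meets its push plate 23 mm deep from the hole's mouth and frees the drawer 30 to 34 mm deep; 37 mm is a safe depth, about 41 mm is the stop. About 6 N to start, 10 N to let go. Springs back when the dowel leaves, which does not lock an open drawer.
- drawer (a joint): How far the drawer is out, m: 0 to 0.002 shut, 0.11 at its stop. When the catch lets go, a spring pushes it out by itself to 0.045 to 0.05, where it stays; from there it slides with about 1 N of friction plus 15 N per m/s and stays where it is left.
- drawer_edge (a point): Middle of the top edge of the drawer front, 95 mm above the worktop; moves with the drawer, axes as the box's. The front is a plain panel 12 mm thick (6 mm either side of this point along x), 140 wide, 89 high, no handle. Ajar, the gap between panel and case is open from above, as wide as the drawer is out. Drawer sides reach 60 mm, tablets 31 mm above the worktop.
- key: Wooden key, 170 mm long, 90 g: flat-sided handle 70 mm long (x), 22 wide (y), 24 high (z), and from its end a round dowel 12 mm thick, 100 mm long along +x, axis 12 mm above the handle's underside. Origin: centre of the handle's underside. Starts lying on the worktop left of the box, dowel roughly away from the robot. Centre of mass about 15 mm from the origin towards the dowel.
- key_tip (a point): Centre of the free end of the key's dowel, at x = 135 mm, y = 0, z = 12 mm in the key's frame.
- mug: White dotted mug, 84 mm wide and 115 mm over its handle, 100 mm high, right of the box, far back. Origin: centre of its underside. Leave it alone.
- spice_jar: Spice jar, 41 mm in diameter, 105 mm high, right of the box near the worktop's front. Origin: centre of its underside. Leave it alone.
- cup: White cup, 68 mm in diameter, 82 mm high, right of the box beside the sink. Origin: centre of its underside. Leave it alone.
There are look-alikes about, which are no part of the job. There is more than one size of the key; the one meant has the size given above.

How it is judged:
By the outcome, as a careful person would: the job done as asked, in the order asked, and still so for the second after the job is handed in, with the robot touching nothing.
It also fails if it takes over 64 s, if anything falls off the work surface, if the arm or the gripper's body presses on something with over 40 N, if the wrist force passes 120 N, or if a joint passes its speed limit or range.

## Robot

A 7-joint arm with a two-finger parallel gripper is mounted at the origin on a cart in front of the work surface, level with it; the furniture and walls round the work are solid. World frame = base frame: x ahead of the robot, y to its left, z up, the work surface at z = 0. Lengths are in m, angles in degrees, forces in N, time in s.
With the tool pointing down it reaches from about 0.425 to 0.875 m from the base axis. Payload 4.7 kg.
Tool frame: the origin (TCP) lies on the centre line of the jaws, within the pads' length; the fingertips stand 14 mm ahead of it and the grasp point (between the pads) lies 5 mm behind it; z points along the fingers, y is the line along which they close (so a half turn about z gives the same grasp; the last joint's range is limited). The gripper opens to 87 mm and grips with 3 to 60 N. Pads are 19 mm wide; open, the fingers measure 117 mm over their backs; the gripper's body (75 mm by 190 mm) begins 51 mm behind the grasp point.
Start: joints at [75.006, 18.392, -4.016, 83.108, 1.295, 78.541, -3.26], TCP at [0.177, -0.625, 0.237] pointing down, gripper open.
Joint ranges: [-163.93, 163.93], [-17.29, 119.83], [-79.2, 71.16], [3.27, 140.29], [-89.18, 269.18], [5.43, 117.66], [-154.24, 154.24]. Speed limits (degrees/s): [147.25, 147.25, 180, 180, 180, 180, 180].

## Interface

Orientations are given as [roll, pitch, yaw] about the fixed x, y, z axes, in that order (R = Rz(yaw) Ry(pitch) Rx(roll)).
In Python, from cell import env gives the robot as it stands.
- The arm moves only by the tool jog_arm, never from a script. Its argument "motion" is a list that holds one entry, the list of rows, each a list of 7 numbers: the shift along the tool's x, y, z in units of 0.1 m (1.0 is 0.1 m), then the turn, a rotation vector about the tool's x, y, z in units of 180 degrees (1.0 is 180 degrees), then the closure, from 0 (fully open) to 1 (shut). A call has 1 to 5 rows; each row is the pose to reach, as a shift and turn from the pose commanded when the call began, along the tool's axes at that moment, turning the shorter way round; what a row does not reach only later rows make up. A row lasts 1/10 s, in which the tool goes at most 50 mm and 8.59 degrees, less where a joint would pass 70% of its speed; a pose out of reach is approached as far as the arm can. A call with a number of a shift or a turn outside -1 to 1 is refused whole. A call with a gripper value outside its range is refused whole. The fingers move at their own pace and stop on an object; "grip_force" is the grip in N (left out, the last holds). Time passes only in rows, so rows that repeat a pose let the fingers close. It gives the time, the measured TCP pose, the force, the opening and the grip force at its end, in the units of the state.
- env.get_obs(): the state, without advancing time (a new reading comes with each control period).
- env.read_camera(name): name is "scene" or "top"; returns (picture, depth): 480x640x3 uint8, red, green, blue; 480x640 float32, m along the optical axis (not along the pixel's ray), 0 where there is no reading.
- env.camera_info(name): a dict with "camera_matrix" (3x3 intrinsics, pixels), "origin" and "orientation" of the camera in the world. Camera axes: x right, y down, z forward; pixel columns grow to the right and rows downward; lengths in m; the calibration is good to about 2 mm. A picture is of the moment at which its call begins. camera_info takes no time and is no camera call.
- env.sign_off(): hands the job in; it is judged then, once.
The state is a dict: "time_s": time; "qpos": joint angles; "joint_velocities": joint speeds; "effort": joint torques, N m; "tool_pos": TCP position; "tool_rot": TCP orientation; "force": force on the tool from outside, world axes, zero at the start; "wrist_torque": the same for the moment, N m; "grip_width": finger opening in m; "grasp_force": force on a finger pad.
Only numpy, scipy, OpenCV 4.12 (cv2) and the standard library are available. Lean on these libraries where they do the work, as an engineer would, in place of code of your own. Each camera call takes 0.05 s, during which the arm holds its last target. There are 200 camera calls.

## Working session

There is one attempt and no reset: what is moved stays moved. The work goes in short steps, Python scripts to look and compute and a tool call to move; the robot and the scene stay as the last step left them, time stands still between calls to the robot, and variables do not carry over. Pictures are saved under pics/ and viewed, at most 10 in all, crops included, and the job is handed in when it is done.

Besides the shell and the picture viewer there is one more tool, called after "Emit:" by a JSON object that holds its "method" and its "body". jog_arm: Moves the arm, as the interface text tells. Shifts and turns lie within -1 to 1; 1 stands for 0.1 m of shift or 180 degrees of turn. Its arguments: {"type":"object","properties":{"motion":{"type":"array","items":{"type":"array","items":{"type":"array","items":{"type":"number"}}}},"grip_force":{"type":"number"}},"required":["motion"]}

```bash
mkdir -p pics; ls; python3 - <<'E'
from cell import env
import cv2,numpy as np
for n in("scene","top"):
    p,d=env.read_camera(n); cv2.imwrite(f"pics/{n}0.png",p[:,:,::-1]); np.save(f"pics/{n}0d.npy",d)
    print(n,env.camera_info(n))
print(env.get_obs())
E
```

```text
pics
scene {'camera_matrix': array([[567.69864815,   0.        , 319.4801804 ],
       [  0.        , 567.69864815, 241.49838359],
       [  0.        ,   0.        ,   1.        ]]), 'origin': array([-0.36523736,  0.72947896,  0.6785045 ]), 'orientation': array([-115.19491368,    0.62050908, -132.2878016 ])}
top {'camera_matrix': array([[610.98095998,   0.        , 320.53224029],
       [  0.        , 610.98095998, 247.28774736],
       [  0.        ,   0.        ,   1.        ]]), 'origin': array([ 0.31182169, -0.07578326,  1.52862895]), 'orientation': array([-1.70333857e+02, -1.19916994e-01, -9.11375810e+01])}
{'time_s': 0.1, 'qpos': array([75.00619265, 18.4358058 , -4.01646918, 83.16552778,  1.29397388,
       78.54075886, -3.26104799]), 'joint_velocities': array([-0.01523735, -0.11095403,  0.02454499, -0.115226  , -0.07624808,
       -0.15077808, -0.08099953]), 'effort': array([-4.11101297e-06, -4.92572987e+01, -4.05687941e-01, -3.13400459e+01,
       -6.41433243e-02,  3.94803251e-02,  5.83424526e-05]), 'tool_pos': array([ 0.17684713, -0.6250095 ,  0.23558061]), 'tool_rot': array([-1.79903083e+02,  4.01868202e-03,  1.58029897e+01]), 'force': array([-0.11494077, -1.13999498, -0.35842956]), 'wrist_torque': array([-0.00058024, -0.04650776, -0.02817228]), 'grasp_force': 0.0, 'grip_width': 0.08736578601430883}
```

View pics/scene0.png

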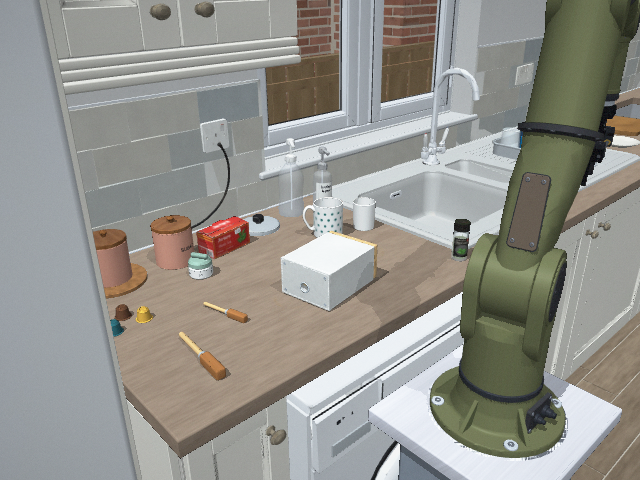

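View pics/top0.png

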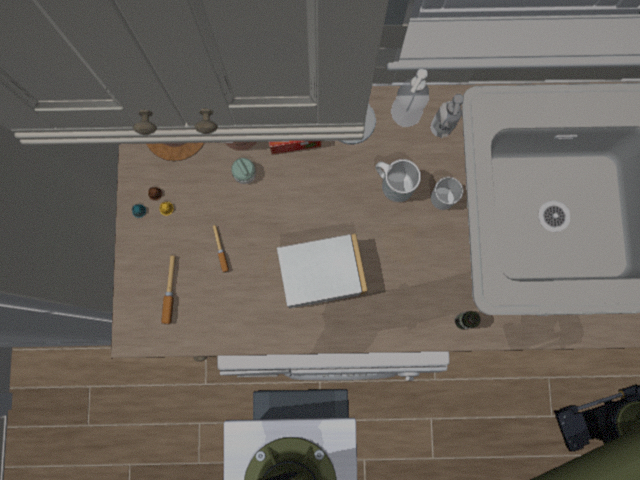

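Scene: box at about (330,270), big key at about (200,355), small key at about (225,312). Top: box top at (322,270) with its drawer front at (360,262). The two key candidates are A at top px (169,290) and B at top px (220,250). I'll measure their sizes and enlarge both.

```bash
cat > h.py <<'E'
import numpy as np,cv2
from cell import env
from scipy.spatial.transform import Rotation as R
def cam(n):
    i=env.camera_info(n); return i["camera_matrix"],np.array(i["origin"]),R.from_euler('xyz',i["orientation"],degrees=True).as_matrix()
def ray(n,uv):
    K,o,M=cam(n); uv=np.atleast_2d(np.asarray(uv,float))
    d=np.c_[uv,np.ones(len(uv))]@np.linalg.inv(K).T@M.T
    return o,d
def plane(n,uv,z):
    o,d=ray(n,uv); return o+d*((z-o[2])/d[:,2])[:,None]
def proj(n,P):
    K,o,M=cam(n); q=(np.atleast_2d(P)-o)@M@K.T; return q[:,:2]/q[:,2:]
def tri(uv1,uv2,a="scene",b="top"):
    o1,d1=ray(a,uv1);o2,d2=ray(b,uv2);d1=d1[0];d2=d2[0]
    s=np.linalg.lstsq(np.c_[d1,-d2],o2-o1,rcond=None)[0]
    p,q=o1+s[0]*d1,o2+s[1]*d2
    return (p+q)/2,np.linalg.norm(p-q)
def cloud(n,d):
    v,u=np.mgrid[:480,:640]; o,r=ray(n,np.c_[u.ravel(),v.ravel()])
    return (o+r*d.reshape(-1,1)).reshape(480,640,3)
E
python3 - <<'E'
from h import *
for n,boxes in(("top",{"A":(150,245,190,335),"B":(205,220,235,278)}),("scene",{"A":(170,325,235,385),"B":(198,296,252,326)})):
    im=cv2.imread(f"pics/{n}0.png");d=np.load(f"pics/{n}0d.npy");X=cloud(n,d)
    hsv=cv2.cvtColor(im,cv2.COLOR_BGR2HSV)
    for k,(a,b,c,e) in boxes.items():
        s=hsv[b:e,a:c]; m=((s[...,1]>105)&(s[...,0]<28)&(s[...,2]>60)).astype(np.uint8)
        nl,l,st,_=cv2.connectedComponentsWithStats(m,connectivity=8);
        m=(l==1+np.argmax(st[1:,4]))
        ys,xs=np.nonzero(m); px=np.c_[xs+a,ys+b]
        org=m&(s[...,1]>175)
        P=plane(n,px,0.012)[:,:2]; c0=P.mean(0); w=np.linalg.svd(P-c0,full_matrices=0)[2][0]; w*=np.sign(w[0]); t=(P-c0)@w
        yo,xo=np.nonzero(org);Q=plane(n,np.c_[xo+a,yo+b],0.024)[:,:2]
        print(n,k,st[1:,4],"len",np.ptp(t),"ends",c0+w*t.min(),c0+w*t.max(),"yaw",np.degrees(np.arctan2(w[1],w[0])),"z handle depth",np.percentile(X[b:e,a:c][m][:,2],[5,50,95]))
        print("  end px",px[t.argmin()],px[t.argmax()],"sat",np.percentile(s[...,1][m],[5,25,50,75,95]), "orange ctr",Q.mean(0) if len(Q) else 0)
    if n=="top":
        crop=cv2.resize(im[180:340,120:250],None,fx=3.5,fy=3.5,interpolation=cv2.INTER_CUBIC)
        P=cv2.resize(im[225:315,265:385],None,fx=3,fy=3,interpolation=cv2.INTER_CUBIC)
        cb=np.zeros((560,455+360,3),np.uint8);cb[:,:455]=crop;cb[:270,455:]=P
    else:
        P=cv2.resize(im[225:315,270:390],None,fx=3,fy=3,interpolation=cv2.INTER_CUBIC);cb[280:550,455:]=P
cv2.imwrite("pics/crop1.png",cv2.resize(cb,(800,550)))
E
```

```text
top A [  4   2   1   1   1   1   1   1   4 251] len 0.06711408053236026 ends [0.38807071 0.30218246] [0.45502447 0.29754643] yaw -3.960966148159504 z handle depth [0.01712397 0.02394045 0.03034803]
  end px [164 323] [170 296] sat [124.  150.  157.  163.5 173. ] orange ctr [0.41858427 0.2883945 ]
top B [  3   1   1   2   1   1   1 128] len 0.0489497267824657 ends [0.51413162 0.15488145] [0.56153142 0.16710171] yaw 14.456752089921753 z handle depth [0.01035606 0.01760056 0.02387983]
  end px [226 271] [219 253] sat [112.7  144.75 154.   160.   167.  ] orange ctr 0
scene A [  1   1   1 429] len 0.09139453339636391 ends [0.37699012 0.305393  ] [0.46714093 0.29036663] yaw -9.463084590005515 z handle depth [0.00661306 0.02220867 0.02563501]
  end px [219 379] [205 352] sat [140.4 147.  149.  151.  155. ] orange ctr 0
scene B [189] len 0.06500422661138208 ends [0.50139692 0.16272394] [0.56632264 0.16591793] yaw 2.8163652273555067 z handle depth [0.00389221 0.01390187 0.01832867]
  end px [244 322] [229 309] sat [123. 147. 149. 151. 154.] orange ctr 0
```

View pics/crop1.png

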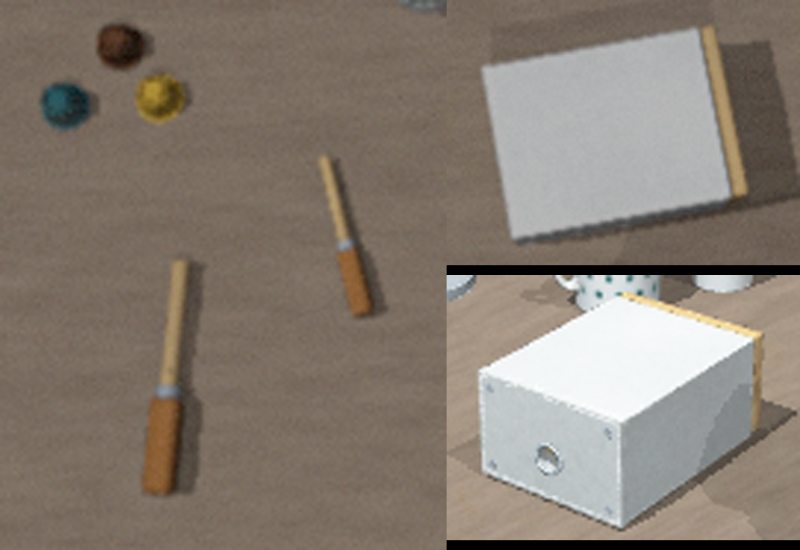

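Picture: key A (butt at top px ~(167,323), tip ~(172,256)) has a handle about 67–70 mm long. Key B's, at (220,250), is only about 49 mm, so A is the one meant. The hole is visible at scene px ~(304,287). Next I'll measure the key and box exactly.

```bash
python3 - <<'E'
from h import *
I={n:cv2.imread(f"pics/{n}0.png") for n in("top","scene")};D={n:cloud(n,np.load(f"pics/{n}0d.npy")) for n in I}
# key via depth above table
def line(P):
    c=P.mean(0);w=np.linalg.svd(P-c,full_matrices=0)[2][0];w*=np.sign(w[0]);t=(P-c)@w;return c,w,t
for n,(a,b,c,e) in (("top",(150,245,190,335)),("scene",(165,325,235,385))):
    s=I[n][b:e,a:c]; lab=cv2.cvtColor(s,cv2.COLOR_BGR2LAB).astype(float)
    bg=np.median(lab.reshape(-1,3),0); dd=lab[...,2]-bg[2]
    m=(dd>9).astype(np.uint8); nl,l,st,_=cv2.connectedComponentsWithStats(cv2.morphologyEx(m,cv2.MORPH_CLOSE,np.ones((5,5))))
    m=(l==1+np.argmax(st[1:,4])); ys,xs=np.nonzero(m); px=np.c_[xs+a,ys+b]
    P=plane(n,px,0.012)[:,:2];C,w,t=line(P)
    print(n,"len",np.ptp(t)," butt",C+w*t.min(),"tip",C+w*t.max(),"yaw",np.degrees(np.arctan2(w[1],w[0])),"px",px[t.argmin()],px[t.argmax()],"zdepth95",np.percentile(D[n][b:e,a:c][m][:,2],95))
    # widths along
    for q in np.arange(t.min()+.01,t.max(),.025):
        k=abs(t-q)<.004; v=(P[k]-C)@np.array([-w[1],w[0]]); print("   at",round(q-t.min(),3),"lat",round((v.max()+v.min())/2,4),"wid",round(np.ptp(v),4),"ctr",(C+w*q+np.array([-w[1],w[0]])*(v.max()+v.min())/2).round(4))
# box top
for n,(a,b,c,e) in (("top",(265,225,385,315)),("scene",(270,225,390,315))):
    X=D[n][b:e,a:c]; m=(X[...,2]>.085)&(X[...,2]<.105)
    print(n,"topz",np.median(X[...,2][m]))
    m=m.astype(np.uint8);nl,l,st,_=cv2.connectedComponentsWithStats(m);m=(l==1+np.argmax(st[1:,4]))
    ys,xs=np.nonzero(m);P=plane(n,np.c_[xs+a,ys+b],.095)[:,:2].astype(np.float32)
    r=cv2.minAreaRect(P);print(n,"rect",r,cv2.boxPoints(r).round(4).tolist())
# hole
s=I["scene"][270:305,288:322];g=cv2.cvtColor(s,cv2.COLOR_BGR2GRAY);print(g[8:28,6:28])
for nm,a,b in(("mug",(326,210),(402,178)),("jar",(461,240),(468,320)),("cup",(364,210),(447,190))):
    print(nm,D["top"][b[1],b[0]],D["scene"][a[1],a[0]])
E
```

```text
top len 0.06690604570431505  butt [0.38812544 0.30183832] tip [0.4549571  0.29868423] yaw -2.702046936722309 px [164 323] [170 296] zdepth95 0.030615426449563273
   at 0.01 lat 0.0004 wid 0.0222 ctr [0.3981 0.3018]
   at 0.035 lat -0.0003 wid 0.0221 ctr [0.4231 0.2999]
   at 0.06 lat 0.0002 wid 0.02 ctr [0.4481 0.2992]
scene len 0.18378293707827326  butt [0.3782962  0.30252413] tip [0.56130772 0.28570303] yaw -5.251459472155782 px [218 379] [180 332] zdepth95 0.025314942300555573
   at 0.01 lat 0.0019 wid 0.023 ctr [0.3884 0.3035]
   at 0.035 lat -0.0006 wid 0.0294 ctr [0.4131 0.2987]
   at 0.06 lat -0.0008 wid 0.0284 ctr [0.438  0.2962]
   at 0.085 lat -0.0048 wid 0.0198 ctr [0.4625 0.2899]
   at 0.11 lat 0.001 wid 0.0123 ctr [0.4879 0.2935]
   at 0.135 lat 0.0015 wid 0.0124 ctr [0.5129 0.2917]
   at 0.16 lat 0.0013 wid 0.0112 ctr [0.5377 0.2892]
top topz 0.09596028697423731
top rect ((0.5030496716499329, -0.08472447097301483), (0.1410209834575653, 0.191758394241333), 9.4450044631958) [[0.41780000925064087, -0.0017000000225380063], [0.44920000433921814, -0.19089999794960022], [0.588
[... 1807 characters left out ...]
 193 195 191 194 195 192 191 191 194 189 187 187 192 194 193 197 196
  194 195 195 193]
 [192 195 195 197 194 195 187 191 188 188 193 190 191 191 190 190 193 197
  196 194 195 195]
 [225 215 195 194 195 194 189 188 186 193 189 191 192 193 194 193 192 194
  193 197 197 194]
 [201 216 226 195 198 196 191 188 188 190 189 195 193 194 193 192 195 193
  192 194 195 193]
 [ 80 108 165 192 221 222 206 190 192 190 186 192 193 194 192 193 195 195
  192 193 195 195]]
mug [ 0.7471169  -0.29721775  0.00961319] [ 0.70053103 -0.25555259  0.09145265]
jar [ 0.3765136  -0.42145153  0.10694409] [ 0.36771185 -0.41667071  0.06095412]
cup [ 0.71389981 -0.41194725  0.00654212] [ 0.67338167 -0.37909893  0.06476736]
```

```bash
cat > plan.py <<'E'
import sys,json
from h import *
def plan(wps,pos=None,rot=None):
    """wps: list of (x,y,z,yaw); prints the final row (units) of each call, from the present pose"""
    o=env.get_obs(); p=np.array(o["tool_pos"]) if pos is None else np.array(pos); M=R.from_euler('xyz',o["tool_rot"] if rot is None else rot,degrees=True)
    for x,y,z,w in wps:
        N=R.from_euler('xyz',[180,0,w],degrees=True); q=np.array([x,y,z])
        print((x,y,z,w),"->",(M.inv().apply(q-p)/.1).round(3),((M.inv()*N).as_rotvec(degrees=True)/180).round(3),"norm",np.linalg.norm(q-p).round(3))
        p,M=q,N
E
python3 - <<'E'
from h import *
from plan import plan
print("tip tri",tri((180.5,332.5),(172.4,256.2)))
print("butt-top tri",tri((216,376),(166.6,323.1)))
print("tip top@.012",plane("top",(172.4,256.2),.012),"collar top",plane("top",(169.8,293.5),.018))
th=np.radians(99.4);ax=np.array([np.cos(th),np.sin(th),0]);C=np.array([.503,-.0847,0]);bk=C+.095*ax
o,d=ray("scene",(304.6,287.3));d=d[0];P=o+d*(((bk-o)@ax)/(d@ax));print("hole",P,"lateral off",(P-bk)@np.array([-ax[1],ax[0],0]),"bk",bk)
plan([(.245,-.57,.25,40),(.33,-.48,.25,65),(.40,-.39,.25,85),(.44,-.30,.25,105),(.45,-.20,.25,120),(.46,-.10,.25,135),(.46,0,.25,150),(.45,.1,.25,165),(.44,.2,.22,176),(.425,.298,.15,176)])
E
```

```text
tip tri (array([0.55462393, 0.28817697, 0.01468203]), np.float64(0.0015185349644687889))
butt-top tri (array([0.39116012, 0.30420038, 0.00650909]), np.float64(0.009479768947083137))
tip top@.012 [[0.55458674 0.28818285 0.012     ]] collar top [[0.46028503 0.29122767 0.018     ]]
hole [0.48712868 0.00896553 0.0399389 ] lateral off 0.0003601885354386057 bk [0.48748403 0.00902436 0.        ]
(0.245, -0.57, 0.25, 40) -> [ 0.806 -0.344 -0.144] [-0.001 -0.    -0.134] norm 0.089
(0.33, -0.48, 0.25, 65) -> [ 1.23  -0.143 -0.   ] [ 0.     0.    -0.139] norm 0.124
(0.4, -0.39, 0.25, 85) -> [1.112 0.254 0.   ] [ 0.     0.    -0.111] norm 0.114
(0.44, -0.3, 0.25, 105) -> [0.931 0.32  0.   ] [ 0.     0.    -0.111] norm 0.098
(0.45, -0.2, 0.25, 120) -> [0.94  0.355 0.   ] [ 0.     0.    -0.083] norm 0.1
(0.46, -0.1, 0.25, 135) -> [0.816 0.587 0.   ] [ 0.     0.    -0.083] norm 0.1
(0.46, 0, 0.25, 150) -> [0.707 0.707 0.   ] [-0.     0.    -0.083] norm 0.1
(0.45, 0.1, 0.25, 165) -> [0.587 0.816 0.   ] [ 0.     0.    -0.083] norm 0.1
(0.44, 0.2, 0.22, 176) -> [0.355 0.94  0.3  ] [ 0.     0.    -0.061] norm 0.105
(0.425, 0.298, 0.15, 176) -> [0.218 0.967 0.7  ] [0. 0. 0.] norm 0.121
```

Key origin is about (0.420, 0.2975), yaw about −4°, with the tip triangulated at z≈0.013. The hole is at (0.487, 0.009, 0.040), box yaw 99.4°. Moving now.

Emit:
{"method": "jog_arm", "body": {"motion": [[[0.2, -0.09, -0.04, 0, 0, -0.033, 0], [0.4, -0.17, -0.07, 0, 0, -0.067, 0], [0.6, -0.26, -0.11, 0, 0, -0.1, 0], [0.8, -0.34, -0.14, 0, 0, -0.134, 0]]]}}

```text
time_s: 0.5
tool_pos: [0.2452, -0.5701, 0.2503]
tool_rot: [-180.0, -0.0, 40.2]
force: [1.1, -0.2, -0.1]
grip_width: 0.087
grasp_force: 0.0
```

Emit:
{"method": "jog_arm", "body": {"motion": [[[0.25, -0.03, 0, 0, 0, -0.035, 0], [0.5, -0.06, 0, 0, 0, -0.07, 0], [0.75, -0.09, 0, 0, 0, -0.105, 0], [1.0, -0.12, 0, 0, 0, -0.139, 0]]]}}

```text
time_s: 0.9
tool_pos: [0.3142, -0.4965, 0.2501]
tool_rot: [-180.0, -0.0, 65.2]
force: [0.0, 0.2, 0.1]
grip_width: 0.087
grasp_force: 0.0
```

```bash
python3 - <<'E'
from plan import *
o=env.get_obs();print(o["qpos"],o["time_s"],o["tool_pos"],o["tool_rot"])
plan([(.36,-.42,.25,85),(.42,-.34,.25,100),(.45,-.25,.25,115),(.46,-.155,.25,130),(.46,-.06,.25,145),(.46,.035,.25,160),(.45,.13,.25,176),(.435,.215,.22,176),(.42,.2975,.15,176)])
E
```

```text
[ 68.62849478  11.20672595 -15.58691035  90.80057795   3.05596442
  78.45977028  27.91003267] 0.9 [ 0.31416938 -0.49652706  0.25006118] [-1.79956834e+02 -2.26779674e-02  6.51997653e+01]
(0.36, -0.42, 0.25, 85) -> [0.887 0.095 0.001] [-0.   -0.   -0.11] norm 0.089
(0.42, -0.34, 0.25, 100) -> [0.849 0.528 0.   ] [-0.     0.    -0.083] norm 0.1
(0.45, -0.25, 0.25, 115) -> [0.834 0.452 0.   ] [-0.     0.    -0.083] norm 0.095
(0.46, -0.155, 0.25, 130) -> [0.819 0.492 0.   ] [ 0.     0.    -0.083] norm 0.096
(0.46, -0.06, 0.25, 145) -> [0.728 0.611 0.   ] [ 0.     0.    -0.083] norm 0.095
(0.46, 0.035, 0.25, 160) -> [0.545 0.778 0.   ] [ 0.     0.    -0.083] norm 0.095
(0.45, 0.13, 0.25, 176) -> [0.419 0.859 0.   ] [ 0.     0.    -0.089] norm 0.096
(0.435, 0.215, 0.22, 176) -> [0.209 0.837 0.3  ] [0. 0. 0.] norm 0.091
(0.42, 0.2975, 0.15, 176) -> [0.207 0.813 0.7  ] [0. 0. 0.] norm 0.109
```

Emit:
{"method": "jog_arm", "body": {"motion": [[[0.3, 0.03, 0, 0, 0, -0.037, 0], [0.6, 0.06, 0, 0, 0, -0.074, 0], [0.89, 0.095, 0, 0, 0, -0.11, 0]]]}}

```text
time_s: 1.2
tool_pos: [0.3604, -0.4196, 0.2501]
tool_rot: [-180.0, -0.0, 85.0]
force: [0.4, 0.1, -0.4]
grip_width: 0.0869
grasp_force: 0.0
```

Emit:
{"method": "jog_arm", "body": {"motion": [[[0.28, 0.18, 0, 0, 0, -0.028, 0], [0.57, 0.35, 0, 0, 0, -0.056, 0], [0.85, 0.53, 0, 0, 0, -0.083, 0]]]}}

```text
time_s: 1.5
tool_pos: [0.4209, -0.3398, 0.2502]
tool_rot: [-180.0, -0.0, 99.9]
force: [0.2, -0.3, -0.4]
grip_width: 0.087
grasp_force: 0.0
```

Emit:
{"method": "jog_arm", "body": {"motion": [[[0.28, 0.15, 0, 0, 0, -0.028, 0], [0.56, 0.3, 0, 0, 0, -0.056, 0], [0.83, 0.45, 0, 0, 0, -0.083, 0]]]}}

```text
time_s: 1.8
tool_pos: [0.4511, -0.2503, 0.2501]
tool_rot: [-180.0, -0.0, 114.8]
force: [-0.4, 0.7, -0.1]
grip_width: 0.087
grasp_force: 0.0
```

Emit:
{"method": "jog_arm", "body": {"motion": [[[0.27, 0.16, 0, 0, 0, -0.028, 0], [0.55, 0.33, 0, 0, 0, -0.056, 0], [0.82, 0.49, 0, 0, 0, -0.083, 0]]]}}

```text
time_s: 2.1
tool_pos: [0.4612, -0.1553, 0.2502]
tool_rot: [-180.0, -0.0, 129.8]
force: [0.9, -0.2, 0.2]
grip_width: 0.087
grasp_force: 0.0
```

Emit:
{"method": "jog_arm", "body": {"motion": [[[0.24, 0.2, 0, 0, 0, -0.028, 0], [0.49, 0.41, 0, 0, 0, -0.056, 0], [0.73, 0.61, 0, 0, 0, -0.083, 0]]]}}

```text
time_s: 2.4
tool_pos: [0.4615, -0.0601, 0.2503]
tool_rot: [-180.0, -0.0, 144.7]
force: [0.9, -0.1, 1.3]
grip_width: 0.0869
grasp_force: 0.0
```

```bash
python3 - <<'E'
from plan import *
o=env.get_obs();print(o["qpos"],o["time_s"],o["tool_pos"],o["tool_rot"])
plan([(.46,.035,.25,160),(.45,.13,.25,176),(.435,.215,.22,176),(.42,.2975,.15,176),(.42,.2975,.06,176),(.42,.2975,.017,176)])
E
```

```text
[ 46.95938908  -4.04494114 -40.4279455  105.6660013   -2.67448546
  77.45531879  61.92814715] 2.4 [ 0.46150547 -0.06010224  0.25025109] [-1.79977276e+02 -1.81186114e-02  1.44743645e+02]
(0.46, 0.035, 0.25, 160) -> [0.561 0.768 0.002] [-0.    -0.    -0.085] norm 0.095
(0.45, 0.13, 0.25, 176) -> [0.419 0.859 0.   ] [ 0.     0.    -0.089] norm 0.096
(0.435, 0.215, 0.22, 176) -> [0.209 0.837 0.3  ] [0. 0. 0.] norm 0.091
(0.42, 0.2975, 0.15, 176) -> [0.207 0.813 0.7  ] [0. 0. 0.] norm 0.109
(0.42, 0.2975, 0.06, 176) -> [ 0.  -0.   0.9] [0. 0. 0.] norm 0.09
(0.42, 0.2975, 0.017, 176) -> [ 0.   -0.    0.43] [0. 0. 0.] norm 0.043
```

Emit:
{"method": "jog_arm", "body": {"motion": [[[0.19, 0.26, 0, 0, 0, -0.028, 0], [0.37, 0.51, 0, 0, 0, -0.056, 0], [0.56, 0.77, 0, 0, 0, -0.085, 0]]]}}

```text
time_s: 2.7
tool_pos: [0.4607, 0.035, 0.2504]
tool_rot: [-180.0, 0.0, 160.1]
force: [0.2, 0.4, 0.1]
grip_width: 0.0872
grasp_force: 0.0
```

Emit:
{"method": "jog_arm", "body": {"motion": [[[0.14, 0.29, 0, 0, 0, -0.03, 0], [0.28, 0.57, 0, 0, 0, -0.06, 0], [0.42, 0.86, 0, 0, 0, -0.089, 0]]]}}

```text
time_s: 3.0
tool_pos: [0.4507, 0.1303, 0.2504]
tool_rot: [-180.0, 0.0, 176.1]
force: [0.5, -0.0, 0.9]
grip_width: 0.087
grasp_force: 0.0
```

```bash
python3 - <<'E'
from plan import *
o=env.get_obs();print(o["qpos"],o["time_s"],o["tool_pos"],o["tool_rot"])
plan([(.435,.215,.22,176),(.42,.2975,.15,176),(.42,.2975,.06,176),(.42,.2975,.017,176)])
E
```

```text
[ 35.52707759  -3.83158507 -51.95892808 104.95688379  -3.05853584
  77.43071918  70.39738519] 3.0 [0.45070131 0.13025376 0.25040471] [-1.79967941e+02  4.45541195e-03  1.76100432e+02]
(0.435, 0.215, 0.22, 176) -> [0.214 0.835 0.304] [-0.     0.     0.001] norm 0.091
(0.42, 0.2975, 0.15, 176) -> [0.207 0.813 0.7  ] [0. 0. 0.] norm 0.109
(0.42, 0.2975, 0.06, 176) -> [ 0.  -0.   0.9] [0. 0. 0.] norm 0.09
(0.42, 0.2975, 0.017, 176) -> [ 0.   -0.    0.43] [0. 0. 0.] norm 0.043
```

Emit:
{"method": "jog_arm", "body": {"motion": [[[0.07, 0.28, 0.1, 0, 0, 0, 0], [0.14, 0.56, 0.2, 0, 0, 0, 0], [0.214, 0.835, 0.3, 0, 0, 0, 0]]]}}

```text
time_s: 3.3
tool_pos: [0.4354, 0.215, 0.2202]
tool_rot: [-180.0, 0.0, 175.9]
force: [0.7, -1.3, -0.3]
grip_width: 0.0868
grasp_force: 0.0
```

Emit:
{"method": "jog_arm", "body": {"motion": [[[0.05, 0.2, 0.17, 0, 0, 0, 0], [0.1, 0.4, 0.35, 0, 0, 0, 0], [0.15, 0.6, 0.52, 0, 0, 0, 0], [0.207, 0.813, 0.7, 0, 0, 0, 0.2]]]}}

```text
time_s: 3.7
tool_pos: [0.421, 0.297, 0.1497]
tool_rot: [-180.0, 0.0, 175.9]
force: [-0.1, -0.8, 0.0]
grip_width: 0.0841
grasp_force: 0.0
```

Emit:
{"method": "jog_arm", "body": {"motion": [[[0, 0, 0.22, 0, 0, 0, 0.3], [0, 0, 0.45, 0, 0, 0, 0.3], [0, 0, 0.7, 0, 0, 0, 0.3], [0, 0, 0.9, 0, 0, 0, 0.3], [0, 0, 0.9, 0, 0, 0, 0.3]]]}}

```text
time_s: 4.2
tool_pos: [0.419, 0.2951, 0.058]
tool_rot: [-179.9, -0.3, 175.9]
force: [-0.3, -0.7, 0.0]
grip_width: 0.0617
grasp_force: 0.0
```

```bash
python3 - <<'E'
from plan import *
o=env.get_obs();print(o["qpos"],o["time_s"],o["tool_pos"],o["tool_rot"],o["grip_width"])
plan([(.42,.2975,.018,176)])
p,d=env.read_camera("scene");cv2.imwrite("pics/s1.png",cv2.resize(p[280:430,130:310,::-1],None,fx=4,fy=4,interpolation=cv2.INTER_CUBIC))
E
```

```text
[ 12.57936863  21.0548272  -57.56084184 111.88198919  20.69536826
  58.49983446  31.47179272] 4.2 [0.41904002 0.29505666 0.05795448] [-179.85137021   -0.29087306  175.89850031] 0.061665250553601246
(0.42, 0.2975, 0.018, 176) -> [-0.01   0.026  0.399] [-0.001 -0.002 -0.001] norm 0.04
```

View pics/s1.png

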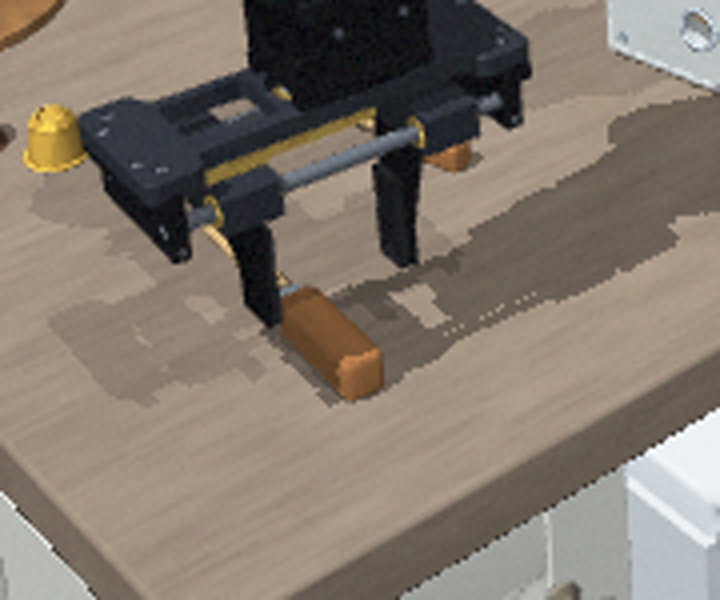

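The crop shows the open fingers straddling key A's handle (crop px (335,330)). Lowering and gripping.

Emit:
{"method": "jog_arm", "body": {"motion": [[[0, 0, 0.15, 0, 0, 0, 0.3], [0, 0.02, 0.3, 0, 0, 0, 0.3], [0, 0.02, 0.4, 0, 0, 0, 0.3], [0, 0.02, 0.4, 0, 0, 0, 0.3]]]}}

```text
time_s: 4.65
tool_pos: [0.4203, 0.2974, 0.0189]
tool_rot: [-179.9, -0.2, 175.8]
force: [0.4, -1.0, -1.1]
grip_width: 0.0608
grasp_force: 0.0
```

Emit:
{"method": "jog_arm", "body": {"motion": [[[0, 0, 0, 0, 0, 0, 1], [0, 0, 0, 0, 0, 0, 1], [0, 0, 0, 0, 0, 0, 1], [0, 0, 0, 0, 0, 0, 1], [0, 0, 0, 0, 0, 0, 1]]], "grip_force": 40}}

```text
time_s: 5.15
tool_pos: [0.4216, 0.2981, 0.0208]
tool_rot: [180.0, 0.0, 175.8]
force: [-0.1, -0.1, 0.5]
grip_width: 0.0288
grasp_force: 0.0
```

```bash
python3 - <<'E'
from plan import *
o=env.get_obs();print(o)
E
```

```text
{'time_s': 5.15, 'qpos': array([  9.64115052,  24.5796296 , -54.94307516, 113.1022527 ,
        24.66033775,  54.77190188,  28.28543472]), 'joint_velocities': array([-0.14067683,  0.14317089,  0.1041414 ,  0.11924468,  0.00550821,
       -0.05582216,  0.04047429]), 'effort': array([-9.65505227e-03, -3.43544376e+01, -9.76092875e+00, -2.36798644e+01,
       -2.92948319e-02,  6.68787025e-02,  2.32054817e-04]), 'tool_pos': array([0.42163374, 0.29814197, 0.02077258]), 'tool_rot': array([1.79996472e+02, 3.09135742e-02, 1.75814702e+02]), 'force': array([-0.06192707, -0.10501092,  0.51384055]), 'wrist_torque': array([ 0.10803943, -0.13871001,  0.09296312]), 'grasp_force': 0.0, 'grip_width': 0.028839977908745863}
```

Emit:
{"method": "jog_arm", "body": {"motion": [[[0, 0, 0.035, 0, 0, 0, 0.65], [0, 0, 0.035, 0, 0, 0, 0.65], [0, 0, 0.035, 0, 0, 0, 1], [0, 0, 0.035, 0, 0, 0, 1], [0, 0, 0.035, 0, 0, 0, 1]]]}}

```text
time_s: 5.65
tool_pos: [0.4214, 0.2981, 0.017]
tool_rot: [-180.0, -0.0, 175.8]
force: [-0.2, -0.4, 0.3]
grip_width: 0.0219
grasp_force: 40.0
```

Emit:
{"method": "jog_arm", "body": {"motion": [[[0, 0, 0, 0, 0, 0, 1], [0, 0, 0, 0, 0, 0, 1], [0, 0, 0, 0, 0, 0, 1]]]}}

```text
time_s: 5.95
tool_pos: [0.4214, 0.298, 0.0169]
tool_rot: [-180.0, -0.0, 175.8]
force: [-0.1, -1.1, -0.4]
grip_width: 0.022
grasp_force: 40.0
```

Emit:
{"method": "jog_arm", "body": {"motion": [[[0, 0, -0.15, 0, 0, 0, 1], [0, 0, -0.35, 0, 0, 0, 1], [0, 0, -0.6, 0, 0, 0, 1], [0, 0, -0.8, 0, 0, 0, 1]]]}}

```text
time_s: 6.35
tool_pos: [0.4216, 0.2987, 0.0992]
tool_rot: [180.0, 0.1, 175.9]
force: [0.9, 0.8, -0.4]
grip_width: 0.0214
grasp_force: 40.0
```

```bash
python3 - <<'E'
from plan import *
o=env.get_obs();print(o["qpos"],o["grip_width"],o["grasp_force"],o["tool_pos"],o["force"])
th=np.radians(99.4);ax=np.array([np.cos(th),np.sin(th)]);h=np.array([.4871,.009])
# tip 25 mm short of mouth; tip is 135 ahead of the grasp centre
def tcp(depth): return h-ax*(depth)+ax*.135
a=tcp(-.03);print(a)
plan([(.43,.27,.10,160),(.435,.24,.10,140),(.44,.21,.10,120),(*a,.06,99.4)])
E
```

```text
[ 14.93666042  17.77432008 -59.89212278 109.65098299  17.38656118
  62.25843117  33.86197604] 0.02143276402810003 39.968504905700684 [0.42158111 0.29869549 0.09917471] [ 0.86558007  0.78993129 -0.38551031]
[0.46015122 0.17178441]
(0.43, 0.27, 0.1, 160) -> [-0.105 -0.28  -0.008] [0.    0.    0.088] norm 0.03
(0.435, 0.24, 0.1, 140) -> [-0.15  -0.265 -0.   ] [-0.    -0.     0.111] norm 0.03
(0.44, 0.21, 0.1, 120) -> [-0.231 -0.198 -0.   ] [ 0.    -0.     0.111] norm 0.03
(np.float64(0.4601512162301323), np.float64(0.17178440666514994), 0.06, 99.4) -> [-0.432 -0.017  0.4  ] [ 0.    -0.     0.114] norm 0.059
```

Emit:
{"method": "jog_arm", "body": {"motion": [[[-0.035, -0.09, 0, 0, 0, 0.03, 1], [-0.07, -0.19, 0, 0, 0, 0.06, 1], [-0.105, -0.28, 0, 0, 0, 0.088, 1]]]}}

```text
time_s: 6.65
tool_pos: [0.4301, 0.2693, 0.0983]
tool_rot: [180.0, 0.1, 159.8]
force: [0.1, 0.3, -1.1]
grip_width: 0.0219
grasp_force: 40.0
```

Emit:
{"method": "jog_arm", "body": {"motion": [[[-0.05, -0.09, 0, 0, 0, 0.037, 1], [-0.1, -0.18, 0, 0, 0, 0.074, 1], [-0.15, -0.265, 0, 0, 0, 0.111, 1]]]}}

```text
time_s: 6.95
tool_pos: [0.435, 0.2393, 0.0981]
tool_rot: [180.0, 0.0, 139.8]
force: [0.1, -0.1, -0.2]
grip_width: 0.0217
grasp_force: 40.0
```

Emit:
{"method": "jog_arm", "body": {"motion": [[[-0.08, -0.07, 0, 0, 0, 0.037, 1], [-0.16, -0.14, 0, 0, 0, 0.074, 1], [-0.231, -0.2, 0, 0, 0, 0.111, 1]]]}}

```text
time_s: 7.25
tool_pos: [0.4399, 0.209, 0.098]
tool_rot: [180.0, 0.0, 119.8]
force: [-0.2, 0.2, -1.1]
grip_width: 0.0212
grasp_force: 40.0
```

Emit:
{"method": "jog_arm", "body": {"motion": [[[-0.1, 0, 0.12, 0, 0, 0.03, 1], [-0.2, -0.01, 0.25, 0, 0, 0.06, 1], [-0.3, -0.01, 0.4, 0, 0, 0.09, 1], [-0.43, -0.015, 0.5, 0, 0, 0.114, 1], [-0.43, -0.015, 0.5, 0, 0, 0.114, 1]]]}}

```text
time_s: 7.75
tool_pos: [0.4599, 0.1695, 0.0467]
tool_rot: [-179.9, 0.0, 99.4]
force: [-0.4, -0.2, -1.2]
grip_width: 0.0216
grasp_force: 40.0
```

```bash
python3 - <<'E'
from plan import *
for i in range(2):
    p,d=env.read_camera("scene")
t,dt=env.read_camera("top")
o=env.get_obs();print(o["time_s"],o["qpos"],o["grasp_force"],o["tool_pos"],o["tool_rot"],o["force"])
cv2.imwrite("pics/s2f.png",p[:,:,::-1]);cv2.imwrite("pics/t2f.png",t[:,:,::-1])
a=cv2.resize(p[240:340,220:340,::-1],(480,400),interpolation=cv2.INTER_CUBIC);b=cv2.resize(t[210:310,220:300,::-1],(320,400),interpolation=cv2.INTER_CUBIC)
cv2.imwrite("pics/c2.png",np.hstack([a,b]))
E
```

```text
7.9 [ 17.17267608  14.44191375 -44.39884319 115.70896986  12.37580016
  54.42898041 -23.94066962] 39.96802747249603 [0.4601353  0.17223816 0.04805235] [ 1.79931335e+02 -3.04174367e-02  9.96270366e+01] [ 0.20567565  0.86579967 -0.27876176]
```

View pics/c2.png

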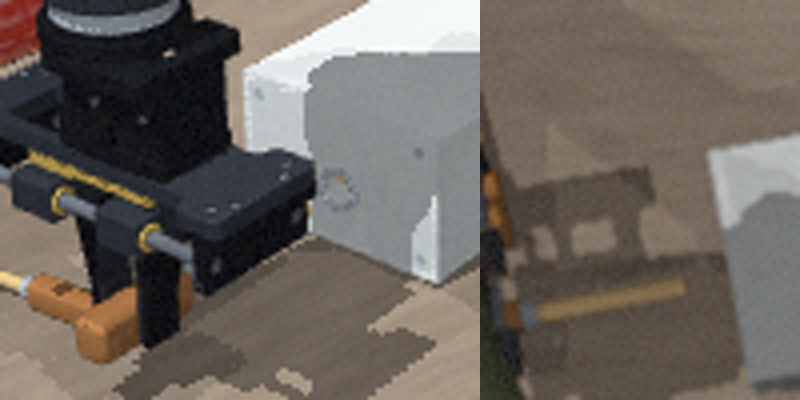

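Scene crop: hole still visible at px (305,287), dowel behind the gripper. Top crop: the dowel points at the box back, tip at top px (271,282). I'll measure its axis against the hole axis from the top view.

```bash
cat > tipm.py <<'E'
from plan import *
def tip(t,zd,box=(225,255,300,305)):
    a,b,c,e=box; s=t[b:e,a:c]; lab=cv2.cvtColor(s,cv2.COLOR_BGR2LAB).astype(float)
    dd=lab[...,2]; m=(dd>148).astype(np.uint8); n,l,st,_=cv2.connectedComponentsWithStats(m); m=l==1+np.argmax(st[1:,4])
    ys,xs=np.nonzero(m); P=plane("top",np.c_[xs+a,ys+b],zd)[:,:2]
    return P,len(xs),(xs.max()+a,)
E
python3 - <<'E'
from tipm import *
t=cv2.imread("pics/t2f.png");P,n,mx=tip(t,.0431)
th=np.radians(99.4);ax=np.array([np.cos(th),np.sin(th)]);lt=np.array([-ax[1],ax[0]]);h=np.array([.4871,.009])
u=(P-h)@ax;v=(P-h)@lt
print(n,mx,"u",u.min(),u.max())
for q in np.arange(u.min()+.005,u.max(),.015):
    k=abs(u-q)<.006;print(round(q,3),v[k].mean().round(4),np.ptp(v[k]).round(4))
o=env.get_obs();p=np.array(o["tool_pos"][:2]);print("tcp u,v",(p-h)@ax,(p-h)@lt,o["tool_pos"][2],o["tool_rot"])
# box edge & top rect here
d=None
E
```

```text
25 (np.int64(247),) u 0.08913862038714292 0.11669593919366578
0.094 -0.0011 0.0057
0.109 -0.0009 0.0048
tcp u,v 0.1654502573518043 -5.8404108595718286e-05 0.04805235027456075 [ 1.79931335e+02 -3.04174367e-02  9.96270366e+01]
```

```bash
sed -i 's/dd>148/dd>np.median(dd)+5/' tipm.py; python3 - <<'E'
from tipm import *
t=cv2.imread("pics/t2f.png");P,n,mx=tip(t,.0431)
th=np.radians(99.4);ax=np.array([np.cos(th),np.sin(th)]);lt=np.array([-ax[1],ax[0]]);h=np.array([.4871,.009])
u=(P-h)@ax;v=(P-h)@lt
print(n,mx,"u",u.min(),u.max())
for q in np.arange(u.min()+.005,u.max(),.015):
    k=abs(u-q)<.006;print(round(q,3),v[k].mean().round(4),((v[k].max()+v[k].min())/2).round(4),np.ptp(v[k]).round(4))
lab=cv2.cvtColor(t[255:305,225:300],cv2.COLOR_BGR2LAB)[...,2];print(lab[::3,::3])
E
```

```text
191 (np.int64(271),) u 0.029907744761033618 0.12187846356600758
0.035 -0.0018 -0.0019 0.0121
0.05 -0.0013 -0.0015 0.0116
0.065 -0.0011 -0.0013 0.0116
0.08 -0.0011 -0.0014 0.013
0.095 -0.0012 -0.0011 0.0132
0.11 -0.0012 -0.0013 0.0119
[[134 135 137 136 133 138 137 134 135 135 134 135 132 138 139 138 138 138
  129 128 128 127 128 129 128]
 [142 134 135 133 135 134 137 136 136 134 137 135 132 136 138 140 136 139
  127 128 128 127 127 128 128]
 [147 133 135 135 135 133 135 136 135 136 135 134 136 139 138 136 137 138
  131 128 128 129 127 129 127]
 [149 133 134 135 135 136 135 136 137 138 137 135 138 139 138 137 137 137
  133 127 128 128 127 129 128]
 [143 137 133 135 136 136 138 136 137 137 134 136 139 141 138 136 137 138
  134 127 126 129 129 128 127]
 [143 139 134 135 136 136 136 139 136 137 136 138 138 138 140 138 137 136
  138 127 126 127 127 128 127]
 [130 138 133 137 138 133 136 137 137 135 135 133 135 136 137 138 133 136
  134 128 128 129 128 128 128]
 [131 137 135 133 133 134 136 135 134 134 134 137 133 135 134 135 137 137
  136 129 128 129 129 127 129]
 [138 134 136 135 134 134 
[... 219 characters left out ...]
50 150 148 147 143 139 138 135 135 136
  136 136 127 128 127 127 128]
 [130 146 124 144 151 146 146 142 138 133 135 135 134 136 135 136 137 136
  136 137 126 127 128 129 129]
 [127 146 127 128 134 135 134 134 136 134 133 134 137 137 138 136 135 138
  136 134 127 128 132 126 128]
 [129 128 135 133 135 133 136 134 137 134 136 136 135 136 136 138 134 134
  136 138 131 129 128 130 128]
 [125 123 135 135 134 136 137 135 138 136 138 136 133 134 134 134 136 135
  137 136 133 128 128 127 127]
 [135 128 136 135 134 133 134 137 135 135 134 137 135 136 137 135 136 134
  137 135 131 127 128 128 127]
 [133 136 135 134 134 134 135 133 136 134 134 136 135 136 135 137 135 136
  136 136 138 129 128 128 129]]
```

The dowel is parallel to the hole axis, about 1 mm off sideways and 3 mm high, with its tip 29 mm from the mouth. Correcting this, then inserting.

Emit:
{"method": "jog_arm", "body": {"motion": [[[0, -0.01, 0.03, 0, 0, 0, 1], [0, -0.01, 0.03, 0, 0, 0, 1], [-0.07, -0.01, 0.03, 0, 0, 0, 1], [-0.14, -0.01, 0.03, 0, 0, 0, 1], [-0.2, -0.01, 0.03, 0, 0, 0, 1]]], "grip_force": 50}}

```text
time_s: 8.4
tool_pos: [0.4624, 0.1503, 0.044]
tool_rot: [-180.0, 0.0, 99.5]
force: [-0.4, -0.5, -0.8]
grip_width: 0.0215
grasp_force: 50.0
```

Emit:
{"method": "jog_arm", "body": {"motion": [[[0, 0, 0, 0, 0, 0, 1], [-0.06, 0, 0, 0, 0, 0, 1], [-0.12, 0, 0, 0, 0, 0, 1], [-0.12, 0, 0, 0, 0, 0, 1]]]}}

```text
time_s: 8.8
tool_pos: [0.4644, 0.1383, 0.0439]
tool_rot: [-180.0, 0.0, 99.4]
force: [0.9, -0.1, -0.6]
grip_width: 0.0215
grasp_force: 50.0
```

```bash
python3 - <<'E'
from plan import *
t,_=env.read_camera("top")
o=env.get_obs();print(o["time_s"],o["tool_pos"],o["tool_rot"],o["force"],o["wrist_torque"],o["grasp_force"])
th=np.radians(99.4);ax=np.array([np.cos(th),np.sin(th)]);lt=np.array([-ax[1],ax[0]]);h=np.array([.4871,.009])
p=o["tool_pos"][:2]-h;print(p@ax,p@lt,"tip depth",.1363-p@ax)
E
```

```text
8.85 [0.4643525  0.13892992 0.04398441] [-1.79995326e+02  1.16499513e-02  9.94415311e+01] [ 1.34126018  0.22718919 -0.80341731] [-0.01452056 -0.10035998  0.02064656] 49.96784269809723
0.13190049812499194 0.0012211196154683812 tip depth 0.004399501875008066
```

Emit:
{"method": "jog_arm", "body": {"motion": [[[-0.05, 0, -0.008, 0, 0, 0, 1], [-0.1, 0, -0.008, 0, 0, 0, 1], [-0.16, 0, -0.008, 0, 0, 0, 1], [-0.16, 0, -0.008, 0, 0, 0, 1]]]}}

```text
time_s: 9.25
tool_pos: [0.4671, 0.1225, 0.0447]
tool_rot: [-180.0, 0.0, 99.4]
force: [-1.4, 0.5, 0.2]
grip_width: 0.0218
grasp_force: 50.0
```

Emit:
{"method": "jog_arm", "body": {"motion": [[[-0.04, 0, 0, 0, 0, 0, 1], [-0.08, 0, 0, 0, 0, 0, 1], [-0.12, 0, 0, 0, 0, 0, 1], [-0.14, 0, 0, 0, 0, 0, 1]]]}}

```text
time_s: 9.65
tool_pos: [0.4683, 0.115, 0.045]
tool_rot: [180.0, -0.4, 99.6]
force: [-2.6, 13.3, -1.0]
grip_width: 0.0219
grasp_force: 50.0
```

```bash
python3 - <<'E'
from plan import *
o=env.get_obs();print(o["time_s"],o["tool_pos"],o["tool_rot"],o["force"],o["wrist_torque"],o["grasp_force"])
th=np.radians(99.4);ax=np.array([np.cos(th),np.sin(th)]);h=np.array([.4871,.009])
p=o["tool_pos"][:2]-h;print("tip depth",.1363-p@ax)
E
```

```text
9.65 [0.46826321 0.11504809 0.04495129] [179.96694019  -0.40698914  99.62634326] [-2.64450174 13.33220768 -0.96530303] [ 2.68509488  0.46806783 -0.10344365] 49.96847927570343
tip depth 0.02859937032361161
```

Emit:
{"method": "jog_arm", "body": {"motion": [[[-0.02, 0, 0, 0, 0, 0, 1], [-0.04, 0, 0, 0, 0, 0, 1], [-0.06, 0, 0, 0, 0, 0, 1], [-0.06, 0, 0, 0, 0, 0, 1]]]}}

```text
time_s: 10.05
tool_pos: [0.4692, 0.1093, 0.0449]
tool_rot: [180.0, -0.4, 99.6]
force: [-2.0, 11.3, -0.1]
grip_width: 0.0214
grasp_force: 50.0
```

```bash
python3 - <<'E'
from plan import *
t,_=env.read_camera("top")
cv2.imwrite("pics/t3.png",cv2.resize(t[200:330,220:400,::-1],None,fx=4,fy=4))
o=env.get_obs();print(o["time_s"],o["tool_pos"],o["tool_rot"],o["force"],o["wrist_torque"],o["grasp_force"])
th=np.radians(99.4);ax=np.array([np.cos(th),np.sin(th)]);h=np.array([.4871,.009])
p=o["tool_pos"][:2]-h;print("tip depth",.1363-p@ax)
E
```

```text
10.1 [0.46915653 0.10942148 0.04490776] [179.97556796  -0.40388724  99.65348158] [-2.16318915 10.86321121 -0.72618978] [ 2.55736183  0.43558132 -0.05696867] 49.968701004981995
tip depth 0.03429632689711648
```

View pics/t3.png

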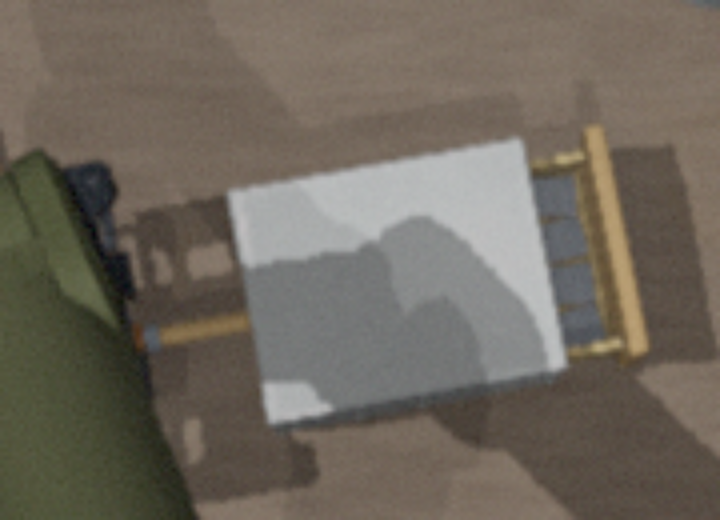

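The picture shows the drawer sprung ajar (panel at crop px (615,240), gap about 50 mm). Withdrawing the key and laying it down.

Emit:
{"method": "jog_arm", "body": {"motion": [[[0.15, 0, 0, 0, 0, 0, 1], [0.35, 0, 0, 0, 0, 0, 1], [0.55, 0, 0, 0, 0, 0, 1], [0.75, 0, 0, 0, 0, 0, 1], [1.0, 0, 0, 0, 0, 0, 1]]]}}

```text
time_s: 10.6
tool_pos: [0.4538, 0.2025, 0.0448]
tool_rot: [180.0, 0.0, 99.4]
force: [0.7, -1.2, -2.0]
grip_width: 0.0213
grasp_force: 50.0
```

Emit:
{"method": "jog_arm", "body": {"motion": [[[0.1, 0, 0.05, 0, 0, 0, 1], [0.15, 0, 0.1, 0, 0, 0, 1], [0.15, 0, 0.17, 0, 0, 0, 1], [0.15, 0, 0.22, 0, 0, 0, 1], [0.15, 0, 0.22, 0, 0, 0, 1]]]}}

```text
time_s: 11.1
tool_pos: [0.4507, 0.216, 0.0217]
tool_rot: [-179.9, 0.0, 99.4]
force: [-0.0, -0.0, -1.1]
grip_width: 0.0218
grasp_force: 50.0
```

```bash
python3 - <<'E'
from plan import *
o=env.get_obs();print(o["time_s"],o["qpos"],o["tool_pos"],o["tool_rot"],o["force"],o["wrist_torque"],o["grasp_force"])
E
```

```text
11.1 [ 11.18260595  18.52946354 -44.22800813 115.40945222  16.25732135
  52.35504743 -32.22623272] [0.45072134 0.21600837 0.02172371] [-1.79879774e+02  4.90847536e-02  9.94250076e+01] [-0.01497054 -0.04789403 -1.10097047] [ 0.02300186 -0.10882562 -0.0678992 ] 49.96790170669556
```

Emit:
{"method": "jog_arm", "body": {"motion": [[[0, 0, 0.02, 0, 0, 0, 1], [0, 0, 0.04, 0, 0, 0, 1], [0, 0, 0.052, 0, 0, 0, 1], [0, 0, 0.052, 0, 0, 0, 1], [0, 0, 0.052, 0, 0, 0, 1]]]}}

```text
time_s: 11.6
tool_pos: [0.4513, 0.2174, 0.0177]
tool_rot: [180.0, 0.0, 99.5]
force: [0.3, 0.1, -1.2]
grip_width: 0.0217
grasp_force: 50.0
```

Emit:
{"method": "jog_arm", "body": {"motion": [[[0, 0, 0.008, 0, 0, 0, 1], [0, 0, 0.008, 0, 0, 0, 1], [0, 0, 0.008, 0, 0, 0, 0.55], [0, 0, 0.008, 0, 0, 0, 0.55], [0, 0, 0.008, 0, 0, 0, 0.55]]]}}

```text
time_s: 12.1
tool_pos: [0.4512, 0.2174, 0.0169]
tool_rot: [180.0, 0.0, 99.5]
force: [0.1, 0.2, -0.0]
grip_width: 0.0361
grasp_force: 0.0
```

Emit:
{"method": "jog_arm", "body": {"motion": [[[0, 0, -0.1, 0, 0, 0, 0.5], [0, 0, -0.3, 0, 0, 0, 0.5], [0, 0, -0.5, 0, 0, 0, 0.5], [0, 0, -0.75, 0, 0, 0, 0.5], [0, 0, -1.0, 0, 0, 0, 0.5]]]}}

```text
time_s: 12.6
tool_pos: [0.451, 0.2176, 0.1183]
tool_rot: [180.0, -0.0, 99.5]
force: [0.4, -0.3, 0.3]
grip_width: 0.0437
grasp_force: 0.0
```

Emit:
{"method": "jog_arm", "body": {"motion": [[[0, 0, -0.3, 0, 0, 0, 0.3], [0, 0, -0.6, 0, 0, 0, 0], [0, 0, -0.9, 0, 0, 0, 0], [0, 0, -1, 0, 0, 0, 0]]]}}

```text
time_s: 13.0
tool_pos: [0.4525, 0.2185, 0.2206]
tool_rot: [179.7, -0.0, 99.5]
force: [-0.1, 0.6, -0.1]
grip_width: 0.0681
grasp_force: 0.0
```

```bash
python3 - <<'E'
from plan import *
t,d=env.read_camera("top")
cv2.imwrite("pics/t4.png",cv2.resize(t[200:330,200:400,::-1],None,fx=4,fy=4))
o=env.get_obs();print(o["time_s"],o["qpos"],o["tool_pos"],o["tool_rot"])
X=cloud("top",d);th=np.radians(99.4);ax=np.array([np.cos(th),np.sin(th)]);lt=np.array([-ax[1],ax[0]]);C=np.array([.503,-.0847])
m=(abs(X[...,2]-.095)<.012); u=(X[...,:2]-C)@ax;v=(X[...,:2]-C)@lt
k=m&(abs(v)<.075)&(u<-.105)&(u>-.2);print("panel u",np.percentile(u[k],[2,50,98]),"v",np.percentile(v[k],[2,98]),k.sum())
print("drawer edge xy", C+ax*np.median(u[k]))
E
```

```text
13.05 [ 17.95474612   3.21216164 -47.83259519 103.79646      2.59956786
  73.74718408 -21.0314    ] [0.45265754 0.2184412  0.22053009] [ 1.79665136e+02 -9.26307290e-04  9.95162573e+01]
panel u [-0.14079654 -0.13416503 -0.12881123] v [-0.06670441  0.06642312] 324
drawer edge xy [ 0.52491263 -0.21706349]
```

View pics/t4.png

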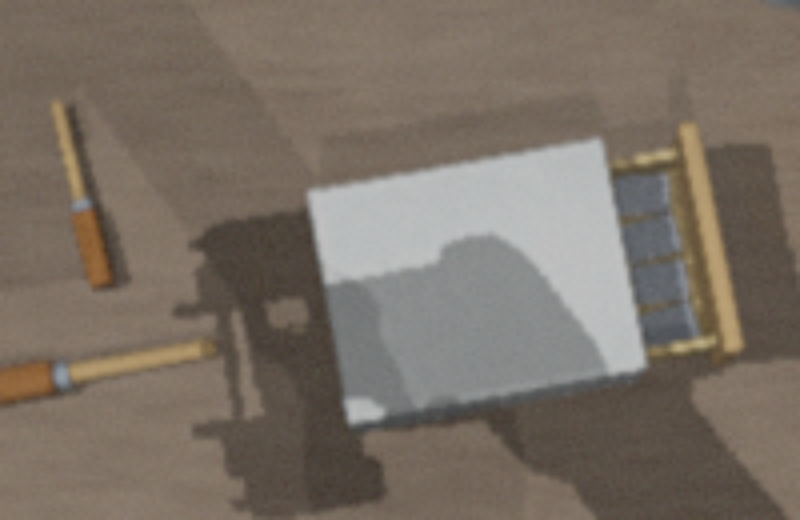

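Key lies flat, its tip about 35 mm from the box (crop px (212,348)). The panel centre is at (0.525,−0.217), drawer out about 45 mm. Next I'll go over the panel.

```bash
python3 - <<'E'
from plan import *
plan([(.465,.13,.23,82),(.48,.04,.23,64),(.495,-.05,.23,46),(.51,-.135,.22,28),(.525,-.217,.2,9.4),(.525,-.217,.13,9.4),(.525,-.217,.085,9.4)])
E
```

```text
(0.465, 0.13, 0.23, 82) -> [-0.893 -0.024 -0.095] [ 0.002 -0.     0.097] norm 0.09
(0.48, 0.04, 0.23, 64) -> [-0.87   0.274  0.   ] [ 0.  -0.   0.1] norm 0.091
(0.495, -0.05, 0.23, 46) -> [-0.743  0.529  0.   ] [ 0.  -0.   0.1] norm 0.091
(0.51, -0.135, 0.22, 28) -> [-0.507  0.698  0.1  ] [ 0.  -0.   0.1] norm 0.087
(0.525, -0.217, 0.2, 9.4) -> [-0.253  0.794  0.2  ] [-0.    -0.     0.103] norm 0.086
(0.525, -0.217, 0.13, 9.4) -> [ 0.  -0.   0.7] [0. 0. 0.] norm 0.07
(0.525, -0.217, 0.085, 9.4) -> [ 0.   -0.    0.45] [0. 0. 0.] norm 0.045
```

Emit:
{"method": "jog_arm", "body": {"motion": [[[-0.3, -0.01, -0.03, 0, 0, 0.032, 0.4], [-0.6, -0.02, -0.06, 0, 0, 0.065, 0.5], [-0.89, -0.02, -0.1, 0, 0, 0.097, 0.55]]]}}

```text
time_s: 13.35
tool_pos: [0.463, 0.1281, 0.2257]
tool_rot: [-179.9, 0.1, 81.8]
force: [0.3, -0.4, -0.2]
grip_width: 0.0622
grasp_force: 0.0
```

Emit:
{"method": "jog_arm", "body": {"motion": [[[-0.29, 0.09, 0, 0, 0, 0.033, 0.55], [-0.58, 0.18, 0, 0, 0, 0.067, 0.55], [-0.87, 0.27, 0, 0, 0, 0.1, 0.55]]]}}

```text
time_s: 13.65
tool_pos: [0.4779, 0.0382, 0.2256]
tool_rot: [-179.9, 0.1, 63.8]
force: [0.1, 1.0, -0.1]
grip_width: 0.0422
grasp_force: 0.0
```

Emit:
{"method": "jog_arm", "body": {"motion": [[[-0.25, 0.18, 0, 0, 0, 0.033, 0.55], [-0.5, 0.35, 0, 0, 0, 0.067, 0.55], [-0.74, 0.53, 0, 0, 0, 0.1, 0.55]]]}}

```text
time_s: 13.95
tool_pos: [0.493, -0.0515, 0.2255]
tool_rot: [-179.9, 0.1, 45.8]
force: [1.2, 0.2, -0.2]
grip_width: 0.0397
grasp_force: 0.0
```

Emit:
{"method": "jog_arm", "body": {"motion": [[[-0.17, 0.23, 0.03, 0, 0, 0.033, 0.55], [-0.34, 0.46, 0.07, 0, 0, 0.067, 0.55], [-0.51, 0.7, 0.1, 0, 0, 0.1, 0.55]]]}}

```text
time_s: 14.25
tool_pos: [0.5081, -0.1364, 0.2152]
tool_rot: [-179.9, 0.1, 27.8]
force: [0.1, -0.4, -0.0]
grip_width: 0.0388
grasp_force: 0.0
```

Emit:
{"method": "jog_arm", "body": {"motion": [[[-0.08, 0.26, 0.07, 0, 0, 0.034, 0.55], [-0.17, 0.53, 0.13, 0, 0, 0.068, 0.55], [-0.25, 0.79, 0.2, 0, 0, 0.103, 0.55], [-0.25, 0.79, 0.2, 0, 0, 0.103, 0.55]]]}}

```text
time_s: 14.65
tool_pos: [0.522, -0.2215, 0.1938]
tool_rot: [-180.0, 0.2, 9.1]
force: [-0.1, 0.8, -0.7]
grip_width: 0.0389
grasp_force: 0.0
```

```bash
python3 - <<'E'
from plan import *
o=env.get_obs();print(o["time_s"],o["qpos"],o["tool_pos"],o["tool_rot"],o["grip_width"])
plan([(.525,-.217,.13,9.4),(.525,-.217,.085,9.4)])
E
```

```text
14.65 [ 40.37630426  11.273681   -22.68838374  97.67747572   4.62107952
  72.1884804  -64.29523244] [ 0.52202168 -0.22145188  0.1938465 ] [-179.96054114    0.2405169     9.05638267] 0.0388618548757559
(0.525, -0.217, 0.13, 9.4) -> [ 0.039 -0.039  0.638] [-0.     0.001 -0.002] norm 0.064
(0.525, -0.217, 0.085, 9.4) -> [ 0.   -0.    0.45] [0. 0. 0.] norm 0.045
```

Emit:
{"method": "jog_arm", "body": {"motion": [[[0.02, -0.03, 0.2, 0, 0, 0, 0.55], [0.03, -0.03, 0.4, 0, 0, 0, 0.55], [0.03, -0.03, 0.6, 0, 0, 0, 0.55], [0.03, -0.03, 0.6, 0, 0, 0, 0.55], [0.03, -0.03, 0.6, 0, 0, 0, 0.55]]]}}

```text
time_s: 15.15
tool_pos: [0.526, -0.2128, 0.1365]
tool_rot: [-179.9, 0.1, 9.6]
force: [-0.6, -0.4, 0.6]
grip_width: 0.039
grasp_force: 0.0
```

```bash
python3 - <<'E'
from plan import *
o=env.get_obs();print(o["time_s"],o["tool_pos"],o["tool_rot"],o["grip_width"])
plan([(.525,-.217,.085,9.4)])
p,_=env.read_camera("scene");t,_=env.read_camera("top")
cv2.imwrite("pics/c5.png",np.hstack([cv2.resize(p[200:320,260:420,::-1],(480,360)),cv2.resize(t[210:330,300:400,::-1],(300,360))]))
E
```

```text
15.15 [ 0.52604048 -0.21279958  0.1364774 ] [-1.79939875e+02  6.46046140e-02  9.57918112e+00] 0.03900665405351859
(0.525, -0.217, 0.085, 9.4) -> [-0.017  0.04   0.515] [-0.     0.     0.001] norm 0.052
```

View pics/c5.png

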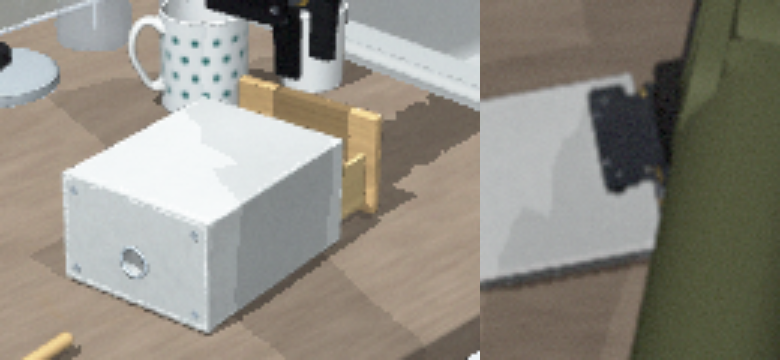

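Scene crop: the open fingers (px (288,45) and (325,40)) hang above the panel edge, whose top is at (310,100). Going down astride it.

Emit:
{"method": "jog_arm", "body": {"motion": [[[-0.01, 0.04, 0.05, 0, 0, 0, 0.55], [-0.015, 0.04, 0.2, 0, 0, 0, 0.55], [-0.015, 0.04, 0.35, 0, 0, 0, 0.55], [-0.015, 0.04, 0.52, 0, 0, 0, 0.55], [-0.015, 0.04, 0.52, 0, 0, 0, 0.55]]]}}

```text
time_s: 15.75
tool_pos: [0.523, -0.2169, 0.0811]
tool_rot: [-179.8, 0.3, 9.5]
force: [-0.7, 0.5, -0.2]
grip_width: 0.039
grasp_force: 0.0
```

Emit:
{"method": "jog_arm", "body": {"motion": [[[0, 0, 0, 0, 0, 0, 0.9], [0, 0, 0, 0, 0, 0, 0.9], [0, 0, 0, 0, 0, 0, 0.9], [0, 0, 0, 0, 0, 0, 0.9], [0, 0, 0, 0, 0, 0, 0.9]]], "grip_force": 10}}

```text
time_s: 16.25
tool_pos: [0.5259, -0.2178, 0.0854]
tool_rot: [180.0, -0.0, 9.5]
force: [0.2, 0.3, 0.6]
grip_width: 0.0116
grasp_force: 10.0
```

```bash
python3 - <<'E'
from plan import *
o=env.get_obs();print(o["time_s"],o["tool_pos"],o["tool_rot"],o["grip_width"],o["grasp_force"],o["force"])
th=np.radians(99.4);ax=np.array([np.cos(th),np.sin(th)]);C=np.array([.503,-.0847]);print((o["tool_pos"][:2]-C)@ax)
E
```

```text
16.25 [ 0.52591433 -0.21782739  0.08536029] [ 1.79970821e+02 -4.22296870e-02  9.50617155e+00] 0.011593401414618915 10.000250563316513 [0.18451458 0.33426159 0.63464051]
-0.13508228041920692
```

Emit:
{"method": "jog_arm", "body": {"motion": [[[0, 0.06, 0, 0, 0, 0, 0.9], [0, 0.14, 0, 0, 0, 0, 0.9], [0, 0.22, 0, 0, 0, 0, 0.9], [0, 0.3, 0, 0, 0, 0, 0.9], [0, 0.37, 0, 0, 0, 0, 0.9]]], "grip_force": 15}}

```text
time_s: 16.75
tool_pos: [0.5322, -0.2556, 0.0853]
tool_rot: [180.0, -0.1, 9.5]
force: [-1.3, 1.8, 5.8]
grip_width: 0.0122
grasp_force: 15.0
```

Emit:
{"method": "jog_arm", "body": {"motion": [[[0, 0.07, 0, 0, 0, 0, 0.9], [0, 0.14, 0, 0, 0, 0, 0.9], [0, 0.2, 0, 0, 0, 0, 0.9], [0, 0.25, 0, 0, 0, 0, 0.9], [0, 0.25, 0, 0, 0, 0, 0.9]]]}}

```text
time_s: 17.25
tool_pos: [0.5364, -0.2802, 0.0854]
tool_rot: [180.0, -0.1, 9.4]
force: [-0.2, 1.9, 5.3]
grip_width: 0.0122
grasp_force: 15.0
```

Emit:
{"method": "jog_arm", "body": {"motion": [[[0, 0.015, 0, 0, 0, 0, 0.9], [0, 0.03, 0, 0, 0, 0, 0.9], [0, 0.045, 0, 0, 0, 0, 0.9], [0, 0.045, 0, 0, 0, 0, 0.9]]]}}

```text
time_s: 17.65
tool_pos: [0.5364, -0.2803, 0.0853]
tool_rot: [-179.7, 0.1, 9.6]
force: [-4.1, 9.8, 9.9]
grip_width: 0.0121
grasp_force: 15.0
```

```bash
python3 - <<'E'
from plan import *
o=env.get_obs();print(o["time_s"],o["tool_pos"],o["tool_rot"],o["grip_width"],o["grasp_force"],o["force"])
th=np.radians(99.4);ax=np.array([np.cos(th),np.sin(th)]);C=np.array([.503,-.0847]);print((o["tool_pos"][:2]-C)@ax+.089)
E
```

```text
17.65 [ 0.53643255 -0.28032432  0.08527086] [-1.79715346e+02  7.43104637e-02  9.58710912e+00] 0.01207549901971733 15.008852239698172 [-4.08544141  9.78773104  9.85851151]
-0.10945791330077129
```

At the stop (measured about 0.1095 m out, with the force rising). Easing the preload, opening, and lifting off.

Emit:
{"method": "jog_arm", "body": {"motion": [[[0, -0.03, 0, 0, 0, 0, 0.9], [0, -0.03, 0, 0, 0, 0, 0.6], [0, -0.03, 0, 0, 0, 0, 0.55], [0, -0.03, 0, 0, 0, 0, 0.55], [0, -0.03, 0, 0, 0, 0, 0.55]]]}}

```text
time_s: 18.15
tool_pos: [0.5357, -0.281, 0.0844]
tool_rot: [-180.0, 0.0, 9.5]
force: [0.5, -1.1, -0.1]
grip_width: 0.0347
grasp_force: 0.0
```

Emit:
{"method": "jog_arm", "body": {"motion": [[[0, 0, -0.15, 0, 0, 0, 0.55], [0, 0, -0.4, 0, 0, 0, 0.55], [0, 0, -0.7, 0, 0, 0, 0.55], [0, 0, -1.0, 0, 0, 0, 0.55]]]}}

```text
time_s: 18.55
tool_pos: [0.5361, -0.2805, 0.187]
tool_rot: [180.0, -0.0, 9.5]
force: [-0.4, -0.6, -0.2]
grip_width: 0.039
grasp_force: 0.0
```

Emit:
{"method": "jog_arm", "body": {"motion": [[[-0.2, 0.3, -0.2, 0, 0, 0, 0.55], [-0.4, 0.6, -0.4, 0, 0, 0, 0.55], [-0.6, 0.9, -0.5, 0, 0, 0, 0.55], [-0.8, 1, -0.6, 0, 0, 0, 0.55]]]}}

```text
time_s: 18.95
tool_pos: [0.4722, -0.3963, 0.2468]
tool_rot: [179.8, -0.0, 9.3]
force: [0.6, -0.3, 0.6]
grip_width: 0.0391
grasp_force: 0.0
```

Emit:
{"method": "jog_arm", "body": {"motion": [[[-0.2, 0.3, 0, 0, 0, 0, 0.55], [-0.4, 0.6, 0, 0, 0, 0, 0.55], [-0.6, 0.9, 0, 0, 0, 0, 0.55], [-0.6, 1, 0, 0, 0, 0, 0.55], [-0.6, 1, 0, 0, 0, 0, 0.55]]]}}

```text
time_s: 19.45
tool_pos: [0.4301, -0.5026, 0.2453]
tool_rot: [180.0, -0.0, 9.3]
force: [0.5, 0.2, 0.2]
grip_width: 0.0392
grasp_force: 0.0
```

```bash
python3 - <<'E'
from plan import *
t,d=env.read_camera("top")
o=env.get_obs();print(o["time_s"],o["tool_pos"],o["force"],o["joint_velocities"].round(1))
X=cloud("top",d);th=np.radians(99.4);ax=np.array([np.cos(th),np.sin(th)]);lt=np.array([-ax[1],ax[0]]);C=np.array([.503,-.0847])
m=(abs(X[...,2]-.095)<.012); u=(X[...,:2]-C)@ax;v=(X[...,:2]-C)@lt
k=m&(abs(v)<.075)&(u<-.15)&(u>-.25);print("out",-np.percentile(u[k],[2,50,98])-.089,k.sum())
cv2.imwrite("pics/t6.png",t[:,:,::-1])
E
```

```text
19.5 [ 0.4315079  -0.50049358  0.245285  ] [ 0.52801642  0.48237244 -0.92320499] [-1.4 -0.8 -1.7  1.2 -0.4  0.1 -0. ]
out [0.11525931 0.10848323 0.1031589 ] 331
```

View pics/t6.png

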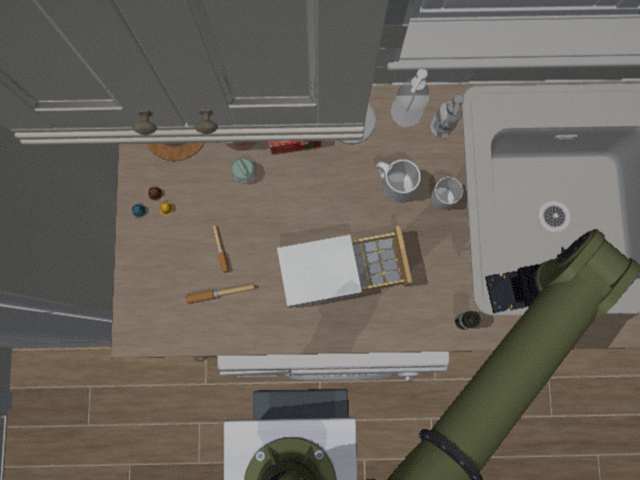

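The drawer is fully out (panel at (403,256)). The key lies flat at (222,294), clear of the box. The mug (400,180), cup (447,192) and jar (468,320) stand unmoved.

```bash
python3 -c "
from cell import env
print(env.sign_off())"
```

```text
the job is handed in; nothing more can be done
None
```

The job is handed in: the key's dowel released the catch, the drawer is drawn out to its stop (about 0.109 m measured), the key lies flat about 35 mm clear of the box, and the mug, spice jar and cup look unmoved, all in about 19.5 s.

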